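Gauge an electrode cell's gap with spacer plates

TASK

The thin orange spacer now standing in one of the two white electrode cells on the green lab jack is too loose for that cell's gap: take it out and set it down on the bench. Then find the spacer that just fits the same gap, the thickest of the other two that will go in, and leave it standing upright there, between the plates and fully down on the cell's floor.

Things in the scene. Friction and masses are not known exactly. Their poses are not given: they have to be found in the camera images.
- thin_centre (a point): Orange plastic spacer plate, 14 mm thick (its own x), 50 mm long (its own y), 90 mm high (z, upright at the start). At the start it stands in the gap of the cell to be gauged, its thickness across the gap, with its top 66 mm above the cell's lips. The point is its centre, 45 mm above its underside.
- middle_centre (a point): Orange plastic spacer plate, 26 mm thick (its own x), 50 mm long (its own y), 90 mm high (z, upright at the start). Stands loose on the bench beside the jack. It just fits a 32 mm gap and is far too loose in a 44 mm one. The point is its centre, 45 mm above its underside.
- thick_centre (a point): Orange plastic spacer plate, 38 mm thick (its own x), 50 mm long (its own y), 90 mm high (z, upright at the start). Stands loose on the bench beside the jack. It just fits a 44 mm gap and does not enter a 32 mm one. The point is its centre, 45 mm above its underside.
- narrow_cell_floor (a point): White electrode cell, fixed on the jack. Its gap between two upright steel plates is 32 mm wide (its own x) and 64 mm long (y), open above and at both ends. The point is the centre of the gap's floor, 76 mm above the bench; the plates rise 16 mm above it, then lips flare out at 45 degrees as a lead-in, their tops 24 mm above the floor.
- wide_cell_floor (a point): The same but with a 44 mm gap. The cells stand 110 mm apart along their y; which one holds the thin spacer varies. The green jack, centred midway between them, is 150 mm (x) by 220 mm (y), 70 mm high; a knob juts 41 mm beyond its +y end. A bottle, beaker and jar stand around; the bench 0.40 m ahead of the base and 0.15 m to its left is clear.
Things that resemble listed ones, but are neither listed nor needed, are in the scene too. What is shaped like the part that bears middle_centre but pink or purple is not meant.

How it is judged:
By the outcome, as a careful person would: the job done as asked, in the order asked, and still so for the second after the job is handed in, with the robot touching nothing.
It also fails if it takes over 58 s, if anything falls off the work surface, if the arm or the gripper's body presses on something with over 40 N, if the wrist force passes 120 N, or if a joint passes its speed limit or range.

ROBOT

A 6-joint arm with a two-finger parallel gripper is mounted at the origin on the work surface. World frame = base frame: x ahead of the robot, y to its left, z up, the work surface at z = 0. Lengths are in mm, angles in degrees, forces in N, time in s.
With the tool pointing down it reaches from about 300 to 850 mm from the base axis. Payload 4.2 kg.
Tool frame: the origin (TCP) lies midway between the tips of the shut fingers; the grasp point (between the pads) lies env.grasp_offset behind it (env.grasp_offset is the distance from the TCP to the grasp point, in mm); y points along the fingers, x is the direction in which the jaws open and shut, and the axes are right-handed (so a half turn about y gives the same grasp; the last joint's range is limited). The gripper opens to 91 mm and grips with 3 to 60 N. Pads are 32 mm wide; open, the fingers measure 118 mm over their backs; the gripper's body (76 mm by 178 mm) begins 60 mm behind the grasp point.
Start: joints at [63.999, 18.312, 89.639, -0, 72.044, -1.146], TCP at [241.689, 521.756, 213.976] pointing down, gripper open.
Joint ranges: [-177.97, 177.97], [-48.28, 115.42], [12.27, 149.76], [-77.06, 257.06], [2.81, 150.46], [-146.56, 146.56]. Speed limits (degrees/s): [147.25, 147.25, 180, 180, 180, 180].

INTERFACE

Orientations are given as [roll, pitch, yaw] about the fixed x, y, z axes, in that order (R = Rz(yaw) Ry(pitch) Rx(roll)).
In Python, from workcell import state, vision, job, env gives the robot as it stands.
- The arm moves only by the shell command python3 -m handwheel 'ROWS' [FORCE]. ROWS is JSON, a list of rows, each a list of 3 entries, a list of its own where there are three numbers: the finger opening in cm, from 0 to 9.12, then the shift along the tool's x, y, z in cm, then the turn about the tool's y in degrees. A call has 1 to 10 rows; each row is the pose to reach, as a shift and turn from the pose measured when the call began, along the tool's axes at that moment; what a row does not reach only later rows make up. A row lasts 1/10 s, in which the tool goes at most 50 mm and 8.59 degrees, less where a joint would pass 70% of its speed; a pose out of reach is approached as far as the arm can. A call with a gripper value outside its range is refused whole. The fingers move at their own pace and stop on an object; FORCE is the grip in N (left out, the last holds). Time passes only in rows, so rows that repeat a pose let the fingers close. It gives the time, the measured TCP pose, the force and the opening at its end, in the units of the state.
- state(): the state, without advancing time (a new reading comes with each control period).
- vision.grab_frame(name): name is "side" or "top"; returns the picture (480x640x3 uint8, red, green, blue); there is no depth.
- vision.camera_model(name): a dict with "fov_y" (degrees; the focal length in pixels is half the picture's height over the tangent of half this angle, whatever the lens; pixels are square), "cx", "cy" (the principal point, pixels), "extrinsics" (4x4, takes a point from world to camera coordinates). Camera axes: x right, y up, looking along -z (the intrinsics and any distortion apply to the point x, -y, -z); pixel columns grow to the right and rows downward; lengths in mm; the calibration is good to about 2 mm. A picture is of the moment at which its call begins. camera_model takes no time and is no camera call.
- job.job_done(): hands the job in, once; it reports no verdict.
The state is a dict: "time_s": time; "qpos": joint angles; "qvel": joint speeds; "effort": joint torques, N m; "ee_pos": TCP position; "ee_rot": TCP orientation; "force": force on the tool from outside, world axes, zero at the start; "torque": the same for the moment, N m; "gripper_width": finger opening in mm.
Only numpy, scipy, OpenCV 4.12 (cv2) and the standard library are available. Lean on these libraries where they do the work, as an engineer would, in place of code of your own. Each camera call takes 0.05 s, during which the arm holds its last target.

## Working session

There is one attempt and no reset: what is moved stays moved. The work goes in short steps, Python scripts to look and compute and a shell command to move; the robot and the scene stay as the last step left them, time stands still between calls to the robot, and variables do not carry over. Pictures are saved under pics/ and viewed, and the job is handed in when it is done.

```bash
ls; mkdir -p pics
python3 - <<'E'
from workcell import state, vision, job, env
import cv2
print(state()); print(env.grasp_offset)
for n in("side","top"):
    m=vision.camera_model(n); print(n,m)
    cv2.imwrite(f"pics/{n}0.png",vision.grab_frame(n)[:,:,::-1])
E
```

```text
pics
{'time_s': 0.0, 'qpos': array([ 6.39988091e+01,  1.83520955e+01,  8.97070827e+01, -2.37202486e-04,
        7.20423138e+01, -1.14626474e+00]), 'qvel': array([ 0.02202599,  0.05162588,  0.06187438,  0.09435931, -0.0158612 ,
        0.03612563]), 'effort': array([ 5.29397894e-04, -4.12441814e+01, -2.31978196e+01,  7.26772752e-02,
        4.56522102e-02, -1.47533951e-04]), 'ee_pos': array([241.46849074, 521.28700259, 213.11112987]), 'ee_rot': array([-89.99819515,   0.10147623,  65.14514875]), 'force': array([ 0.24129664, -0.00240567, -0.63205444]), 'torque': array([0.01362617, 0.00774094, 0.01120239]), 'gripper_width': 91.06577054050965}
18.8
side {'fov_y': 48.86857935865994, 'cx': 321.7807848989041, 'cy': 245.37051508780976, 'extrinsics': array([[ 8.05264868e-01, -5.92571260e-01, -2.01939069e-02,
        -4.07559377e+02],
       [ 3.08757047e-01,  3.90017219e-01,  8.67499657e-01,
        -2.69583297e+02],
       [-5.06179394e-01, -7.04802008e-01,  4.97027717e-01,
        -9.26363485e+02],
       [ 0.00000000e+00,  0.00000000e+00,  0.00000000e+00,
         1.00000000e+00]])}
top {'fov_y': 47.48302990314935, 'cx': 314.932099447684, 'cy': 232.01408582541197, 'extrinsics': array([[ 2.42259663e-02, -9.99703736e-01,  2.35437793e-03,
         3.22213791e+00],
       [ 9.97452543e-01,  2.43293348e-02,  6.70560042e-02,
        -5.45646761e+02],
       [-6.70934183e-02,  7.23883756e-04,  9.97746435e-01,
        -1.11718697e+03],
       [ 0.00000000e+00,  0.00000000e+00,  0.00000000e+00,
         1.00000000e+00]])}
```

View pics/side0.png

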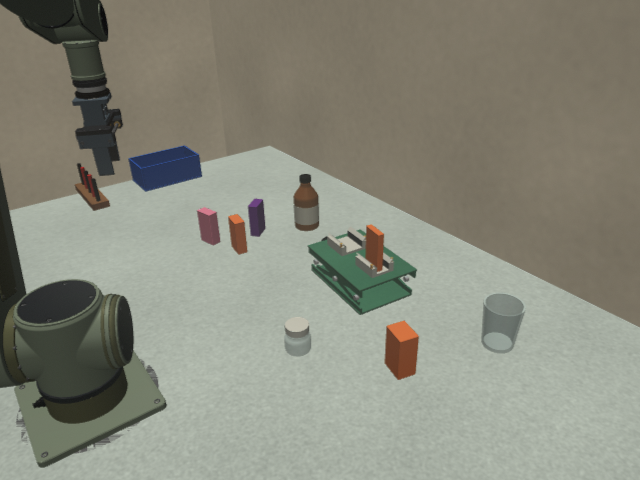

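View pics/top0.png

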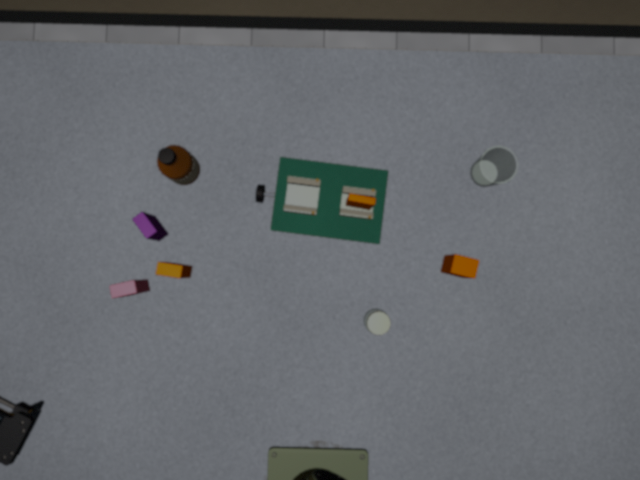

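Run:
```python
import cv2, numpy as np
t=cv2.imread("pics/top0.png"); s=cv2.imread("pics/side0.png")
def c(im,x,y,w,h,k,n):
    cv2.imwrite(f"pics/{n}.png",cv2.resize(im[y:y+h,x:x+w],None,fx=k,fy=k,interpolation=cv2.INTER_CUBIC))
c(t,250,150,150,100,5,"c_jack")
a=cv2.resize(t[235:310,100:200],None,fx=4,fy=4,interpolation=3);b=cv2.resize(t[235:310,420:520],None,fx=4,fy=4,interpolation=3)
cv2.imwrite("pics/c_sp.png",np.hstack([a,b]))
c(s,295,210,130,100,6,"c_sjack")
```

```text
(no output)
```

View pics/c_jack.png

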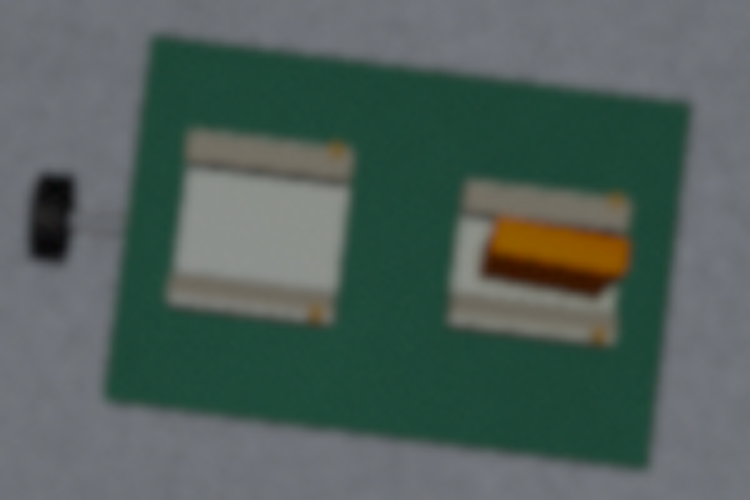

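View pics/c_sp.png

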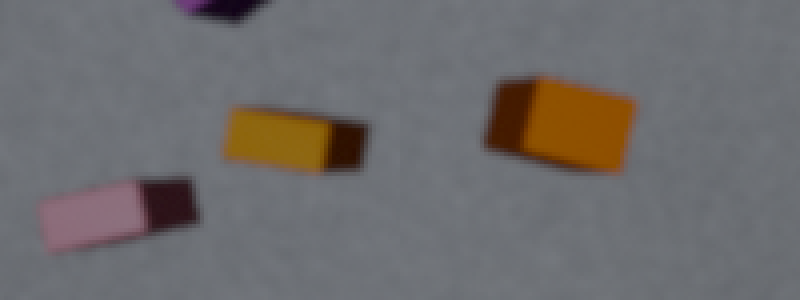

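View pics/c_sjack.png

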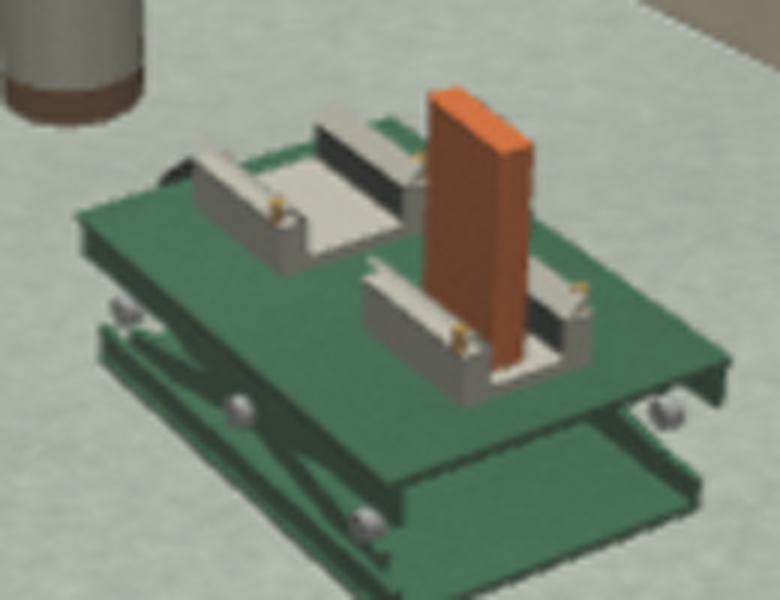

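```bash
cat > h.py <<'E'
import numpy as np, cv2
from workcell import state, vision, env
def ray(n,u,v,z):
    m=vision.camera_model(n); f=240/np.tan(np.radians(m['fov_y']/2)); E=m['extrinsics']
    d=np.array([(u-m['cx'])/f,-(v-m['cy'])/f,-1]); R=E[:3,:3]; o=-R.T@E[:3,3]; d=R.T@d
    return o+d*(z-o[2])/d[2]
def proj(n,p):
    m=vision.camera_model(n); f=240/np.tan(np.radians(m['fov_y']/2)); E=m['extrinsics']
    c=E[:3,:3]@np.array(p,float)+E[:3,3]
    return np.array([m['cx']+f*c[0]/-c[2], m['cy']-f*c[1]/-c[2]])
def quad(n,pts,z,k,x0,y0):
    P=np.array([ray(n,(x+.5)/k-.5+x0,(y+.5)/k-.5+y0,z)[:2] for x,y in pts])
    e=np.roll(P,-1,0)-P
    print(P.mean(0).round(1),"lens",np.linalg.norm(e,axis=1).round(1),"ang",np.degrees(np.arctan2(e[:,1],e[:,0])).round(1))
    return P.mean(0)
E
python3 - <<'E'
from h import *
print("thin");quad("top",[(497,218),(632,237),(626,278),(490,258)],166,5,250,150)
print("jack");quad("top",[(152,37),(690,103),(650,466),(108,402)],70,5,250,150)
print("ncell");quad("top",[(466,180),(631,197),(617,345),(448,326)],100,5,250,150)
print("wcell");quad("top",[(187,128),(355,147),(334,324),(168,305)],100,5,250,150)
print("mid");p=quad("top",[(234,107),(331,121),(325,171),(224,157)],90,4,100,235)
print("thick");quad("top",[(538,78),(636,100),(623,173),(523,152)],90,4,320,235)
print("jar",ray("top",378,322,60),"bottle",ray("top",176,163,100),"pink",ray("top",124,289,90),"purple",ray("top",147,225,90))
s=state();print(s['ee_rot'])
from scipy.spatial.transform import Rotation as Ro
print(Ro.from_euler('xyz',s['ee_rot'],degrees=True).as_matrix().round(3))
E
```

```text
thin
[597.4 -67.2] lens [49.6 15.2 49.9 14.9] ang [-96.7 172.7  83.   -8.7]
jack
[606.9 -11.1] lens [217.1 146.5 216.7 147.6] ang [-95.7 174.7  84.6  -5.2]
ncell
[600.3 -64.9] lens [64.4 58.  65.8 57.4] ang [-94.5 175.6  85.   -5.8]
wcell
[611.7  43.8] lens [65.7 69.6 64.7 69.5] ang [-95.1 174.6  84.8  -4.5]
mid
[461.1 297.2] lens [47.6 24.3 49.5 24.6] ang [-96.8 175.5  83.5  -8.9]
thick
[ 481.4 -275.7] lens [48.7 36.  49.4 36.7] ang [-101.3  170.2   79.5  -11. ]
jar [ 366.86575053 -112.84288059   60.        ] bottle [667.90551779 290.12645417 100.        ] pink [421.14847522 383.03428096  90.        ] purple [546.30447401 344.16317482  90.        ]
[-89.99901454   0.09383458  65.14646708]
[[ 0.42  -0.001 -0.907]
 [ 0.907 -0.001  0.42 ]
 [-0.002 -1.     0.   ]]
```

```bash
cat >> h.py <<'E'
from scipy.spatial.transform import Rotation as Ro
def go(p,yaw):
    s=state();R=Ro.from_euler('xyz',s['ee_rot'],degrees=True).as_matrix()
    cy=np.degrees(np.arctan2(R[1,0],R[0,0]))
    print("at",s['ee_pos'].round(1),"yaw",cy.round(2),"tilt",(-R[2,1]).round(4),"t",round(s['time_s'],2),"w",round(s['gripper_width'],1),"F",s['force'].round(1),"q",s['qpos'].round(0))
    print("shift cm",(R.T@(np.array(p,float)-s['ee_pos'])/10).round(2),"turn",round((cy-yaw+180)%360-180,2))
E
python3 -c "
from h import *
go((597.4,-67.2,230),-6.5)"
```

```text
at [241.5 521.3 213.2] yaw 65.15 tilt 1.0 t 0.1 w 91.0 F [ 0.4 -0.1  0.5] q [64. 18. 90. -0. 72. -1.]
shift cm [-38.45  -1.62 -57.03] turn 71.65
```

Candidates, top picture:
- **Middle:** the orange plate at (172,270), measured 24.5×48.5 mm. The pink (125,289) and purple (149,225) plates are decoys, and the 36×49 mm orange one at (462,266) is the thick spacer.
- **Thin:** the orange plate in the right-hand cell at (361,201).
- **Cell:** its outer width is 58 mm, against 69.6 mm for the other. It is the narrow cell, so the middle spacer is the one that fits.

The close crops confirm these choices.

```bash
python3 -m handwheel '[[9.1,[-38.4,-1.6,-57.0],71.6],[9.1,[-38.4,-1.6,-57.0],71.6],[9.1,[-38.4,-1.6,-57.0],71.6],[9.1,[-38.4,-1.6,-57.0],71.6],[9.1,[-38.4,-1.6,-57.0],71.6],[9.1,[-38.4,-1.6,-57.0],71.6],[9.1,[-38.4,-1.6,-57.0],71.6],[9.1,[-38.4,-1.6,-57.0],71.6],[9.1,[-38.4,-1.6,-57.0],71.6],[9.1,[-38.4,-1.6,-57.0],71.6]]'; python3 -c "
from h import *
go((597.4,-67.2,230),-6.5)"
```

```text
time_s: 1.1
ee_pos: [500.7, 92.0, 225.4]
ee_rot: [-90.1, 0.0, -6.5]
force: [1.3, 1.2, 0.1]
gripper_width: 91.6
at [500.7  92.  225.4] yaw -6.52 tilt 1.0 t 1.1 w 91.6 F [1.3 1.2 0.1] q [ 9. 12. 97. -0. 71. 16.]
shift cm [ 11.41  -0.45 -14.72] turn -0.02
```

```bash
python3 -m handwheel '[[9.1,[11.4,-0.4,-14.7],0],[9.1,[11.4,-0.4,-14.7],0],[9.1,[11.4,-0.4,-14.7],0],[9.1,[11.4,-0.4,-14.7],0],[9.1,[11.4,-0.4,-14.7],0],[9.1,[11.4,-0.4,-14.7],0],[9.1,[11.4,-0.4,-14.7],0],[9.1,[11.4,-0.4,-14.7],0]]'; python3 -c "
from h import *
go((597.4,-67.2,121),-6.5)
cv2.imwrite('pics/s1.png',vision.grab_frame('side')[:,:,::-1])"
```

```text
time_s: 1.9
ee_pos: [596.7, -65.7, 229.5]
ee_rot: [-90.1, 0.1, -6.4]
force: [0.1, -0.5, -0.2]
gripper_width: 91.1
at [596.7 -65.7 229.5] yaw -6.42 tilt 1.0 t 1.9 w 91.1 F [ 0.1 -0.5 -0.2] q [-7. 20. 85. -0. 75. -1.]
shift cm [ 0.1  10.85 -0.13] turn 0.08
```

View pics/s1.png

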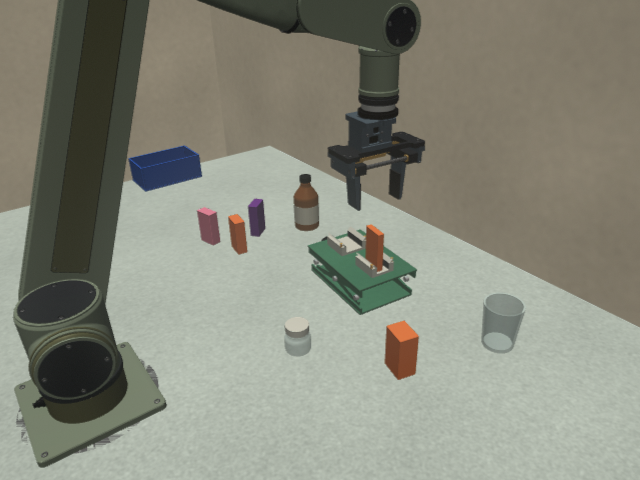

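The gripper straddles the thin spacer (spacer top at about (374,230), finger tips at (357,205) and (397,196)). I descend and grip.

```bash
python3 -m handwheel '[[9.1,[0.1,4,-0.1],0],[9.1,[0.1,8,-0.1],0],[9.1,[0.1,10.8,-0.1],0],[9.1,[0.1,10.8,-0.1],0],[5,[0.1,10.8,-0.1],0],[0,[0.1,10.8,-0.1],0],[0,[0.1,10.8,-0.1],0],[0,[0.1,10.8,-0.1],0],[0,[0.1,10.8,-0.1],0],[0,[0.1,10.8,-0.1],0]]' 20; python3 -c "
from h import *
go((597.4,-67.2,240),-6.5)"
```

```text
time_s: 2.95
ee_pos: [597.7, -67.0, 122.1]
ee_rot: [-90.1, 0.0, -6.4]
force: [1.1, -0.2, 0.1]
gripper_width: 45.9
at [597.7 -67.  122.1] yaw -6.43 tilt 1.0 t 2.95 w 45.9 F [ 1.1 -0.2  0.1] q [-7. 25. 94. -0. 62. -1.]
shift cm [ -0.03 -11.79  -0.04] turn 0.07
```

```bash
python3 -m handwheel '[[0,[0,0,0],0],[0,[0,0,0],0],[0,[0,0,0],0],[0,[0,0,0],0],[0,[0,0,0],0],[0,[0,0,0],0],[0,[0,0,0],0],[0,[0,0,0],0]]' 25; python3 -c "
from h import *
go((597.4,-67.2,240),-6.5)"
```

```text
time_s: 3.75
ee_pos: [597.7, -67.0, 122.0]
ee_rot: [-90.1, 0.0, -6.4]
force: [-0.3, -0.2, -0.6]
gripper_width: 13.7
at [597.7 -67.  122. ] yaw -6.42 tilt 1.0 t 3.75 w 13.7 F [-0.3 -0.2 -0.6] q [-7. 25. 94. -0. 62. -1.]
shift cm [ -0.03 -11.8   -0.03] turn 0.08
```

```bash
python3 -m handwheel '[[0,[0,-3,0],0],[0,[0,-7,0],0],[0,[0,-11.8,0],0],[0,[0,-11.8,0],0],[0,[0,-11.8,0],0]]'; python3 -c "
from h import *
cv2.imwrite('pics/s2.png',vision.grab_frame('side')[:,:,::-1])
go((400,150,200),-6.5)"
```

```text
time_s: 4.25
ee_pos: [598.0, -66.9, 241.1]
ee_rot: [-90.1, -0.1, -6.4]
force: [-0.1, 0.0, -1.2]
gripper_width: 13.6
at [597.1 -66.8 239.4] yaw -6.42 tilt 1.0 t 4.3 w 13.9 F [ 0.2 -0.2 -0.9] q [-7. 20. 84. -0. 77. -1.]
shift cm [-22.01   3.95  19.35] turn 0.08
```

View pics/s2.png

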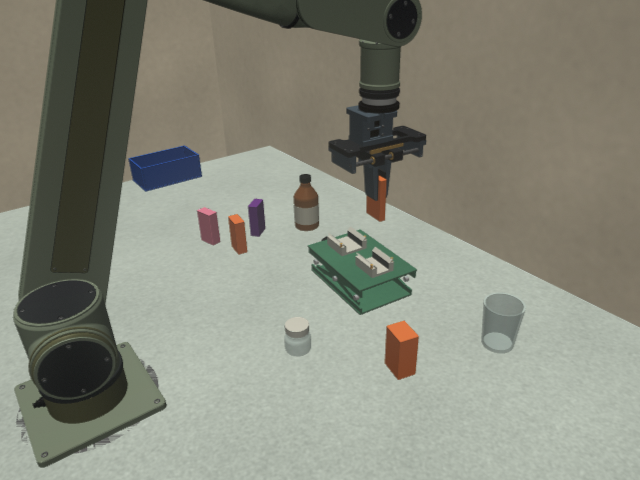

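The thin spacer is held clear at (375,200), and the narrow cell at (375,262) is empty. Next I move over the clear bench.

```bash
python3 -m handwheel '[[0,[-22,0,19.4],0],[0,[-22,0,19.4],0],[0,[-22,0,19.4],0],[0,[-22,0,19.4],0],[0,[-22,0,19.4],0],[0,[-22,0,19.4],0],[0,[-22,4,19.4],0],[0,[-22,8,19.4],0],[0,[-22,12,19.4],0],[0,[-22,12,19.4],0]]'; python3 -c "
from h import *
go((400,150,47),-6.5)"
```

```text
time_s: 5.3
ee_pos: [394.4, 148.7, 114.0]
ee_rot: [-90.4, 0.9, -6.4]
force: [-0.1, 0.2, -0.5]
gripper_width: 13.9
at [394.4 148.7 114. ] yaw -6.4 tilt 0.9999 t 5.3 w 13.9 F [-0.1  0.2 -0.5] q [ 19.  11. 116.  -0.  54.  26.]
shift cm [0.65 6.69 0.25] turn 0.1
```

```bash
python3 -m handwheel '[[0,[0.5,2,0.2],0],[0,[0.5,4,0.2],0],[0,[0.5,5.5,0.2],0],[0,[0.5,5.5,0.2],0],[0,[0.5,5.5,0.2],0]]'; python3 -c "
from h import *
go((400,150,47),-6.5)"
```

```text
time_s: 5.8
ee_pos: [399.3, 149.9, 59.7]
ee_rot: [-90.4, 0.8, -6.4]
force: [-0.3, 0.8, -0.5]
gripper_width: 14.1
at [399.3 149.9  59.7] yaw -6.41 tilt 0.9999 t 5.8 w 14.1 F [-0.3  0.8 -0.5] q [ 19.  15. 120.  -0.  45.  25.]
shift cm [0.09 1.27 0.03] turn 0.09
```

```bash
python3 -m handwheel '[[0,[0,0.6,0],0],[0,[0,1.2,0],0],[0,[0,1.2,0],0],[0,[0,1.2,0],0]]'; python3 -c "
from h import *
go((400,150,47),-6.5)"
```

```text
time_s: 6.2
ee_pos: [399.0, 149.8, 47.8]
ee_rot: [-90.4, 0.9, -6.4]
force: [0.1, -0.2, -0.8]
gripper_width: 13.7
at [399.  149.8  47.8] yaw -6.41 tilt 0.9999 t 6.2 w 13.7 F [ 0.1 -0.2 -0.8] q [ 19.  17. 121.  -0.  44.  25.]
shift cm [0.09 0.08 0.03] turn 0.09
```

```bash
python3 -m handwheel '[[0,[0,0.1,0],0],[0,[0,0.2,0],0],[0,[0,0.2,0],0]]'; python3 -c "
from h import *
go((400,150,47),-6.5)"
```

```text
time_s: 6.5
ee_pos: [399.2, 149.8, 46.1]
ee_rot: [-90.4, 0.8, -6.4]
force: [-0.2, 0.1, 2.8]
gripper_width: 14.5
at [399.2 149.8  46.1] yaw -6.41 tilt 0.9999 t 6.5 w 14.5 F [-0.2  0.1  2.8] q [ 19.  17. 121.  -0.  43.  25.]
shift cm [ 0.07 -0.09  0.02] turn 0.09
```

Contact: +2.8 N. I open gently.

```bash
python3 -m handwheel '[[3,[0,0,0],0],[5,[0,0,0],0],[7,[0,0,0],0],[9.1,[0,0,0],0],[9.1,[0,0,0],0],[9.1,[0,0,0],0],[9.1,[0,0,0],0],[9.1,[0,0,0],0]]'; python3 -c "
from h import *
cv2.imwrite('pics/s3.png',vision.grab_frame('side')[:,:,::-1])
go((400,150,160),-6.5)"
```

```text
time_s: 7.3
ee_pos: [399.2, 149.8, 46.1]
ee_rot: [-90.4, 0.8, -6.4]
force: [0.0, 0.4, 0.1]
gripper_width: 75.0
at [399.2 149.8  46.1] yaw -6.41 tilt 0.9999 t 7.35 w 79.0 F [0.7 0.3 0.5] q [ 19.  17. 121.  -0.  43.  25.]
shift cm [ -0.09 -11.39  -0.06] turn 0.09
```

View pics/s3.png

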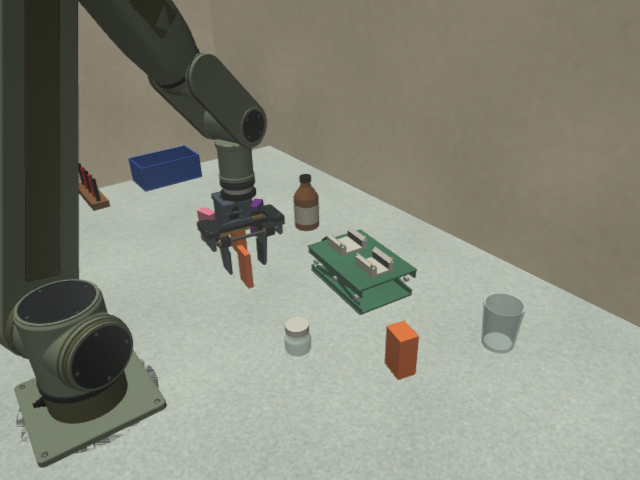

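The thin spacer stands upright at (245,262) between the open fingers. I lift off.

```bash
python3 -m handwheel '[[9.1,[0,-3,0],0],[9.1,[-0.1,-7,0],0],[9.1,[-0.1,-11.4,0],0],[9.1,[-0.1,-11.4,0],0],[9.1,[-0.1,-11.4,0],0],[9.1,[-0.1,-11.4,0],0]]'; python3 -c "
from h import *
go((461.1,297.2,160),-6.6)
cv2.imwrite('pics/s4.png',vision.grab_frame('side')[:,:,::-1])
cv2.imwrite('pics/t4.png',vision.grab_frame('top')[:,:,::-1])"
```

```text
time_s: 7.95
ee_pos: [398.9, 150.2, 158.9]
ee_rot: [-90.5, 1.0, -6.4]
force: [0.3, 0.4, -0.4]
gripper_width: 90.9
at [398.9 150.2 158.9] yaw -6.41 tilt 0.9998 t 7.95 w 90.9 F [ 0.3  0.4 -0.4] q [ 19.   8. 112.  -0.  61.  26.]
shift cm [ 4.54 -0.31 15.3 ] turn 0.19
```

View pics/s4.png

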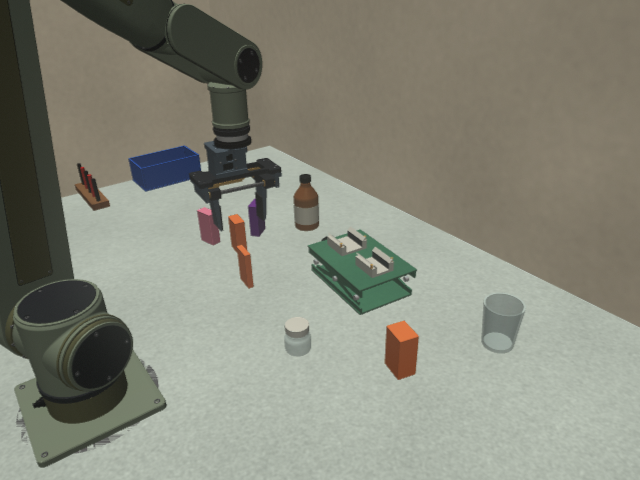

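View pics/t4.png

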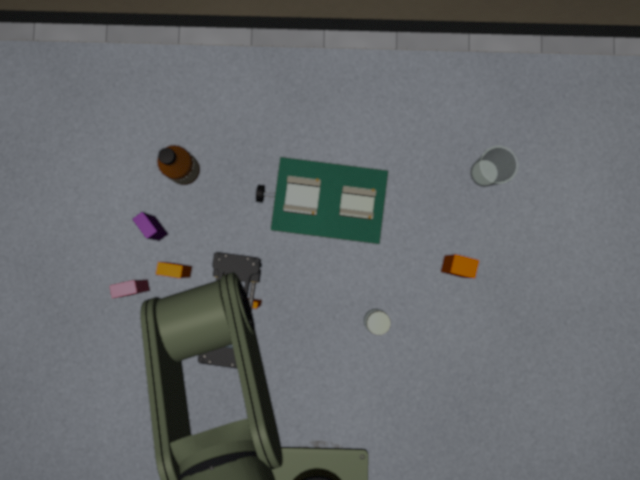

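```bash
python3 -m handwheel '[[9.1,[4.5,-0.3,15.3],0.2],[9.1,[4.5,-0.3,15.3],0.2],[9.1,[4.5,-0.3,15.3],0.2],[9.1,[4.5,-0.3,15.3],0.2],[9.1,[4.5,-0.3,15.3],0.2],[9.1,[4.5,-0.3,15.3],0.2],[9.1,[4.5,-0.3,15.3],0.2],[9.1,[4.5,-0.3,15.3],0.2]]'
python3 - <<'E'
from h import *
go((461.1,297.2,50),-6.6)
cv2.imwrite('pics/s5.png',vision.grab_frame('side')[:,:,::-1])
t=cv2.imread("pics/t4.png")
cv2.imwrite("pics/c_cell.png",cv2.resize(t[175:235,325:395],None,fx=10,fy=10,interpolation=cv2.INTER_CUBIC))
E
```

```text
time_s: 8.85
ee_pos: [460.3, 296.0, 159.7]
ee_rot: [-90.5, 1.0, -6.7]
force: [-0.3, -0.5, -0.2]
gripper_width: 91.0
at [460.3 296.  159.7] yaw -6.68 tilt 0.9998 t 8.85 w 91.0 F [-0.3 -0.5 -0.2] q [31. 19. 97.  0. 65. 38.]
shift cm [ 0.26 10.96  0.23] turn -0.08
```

View pics/s5.png

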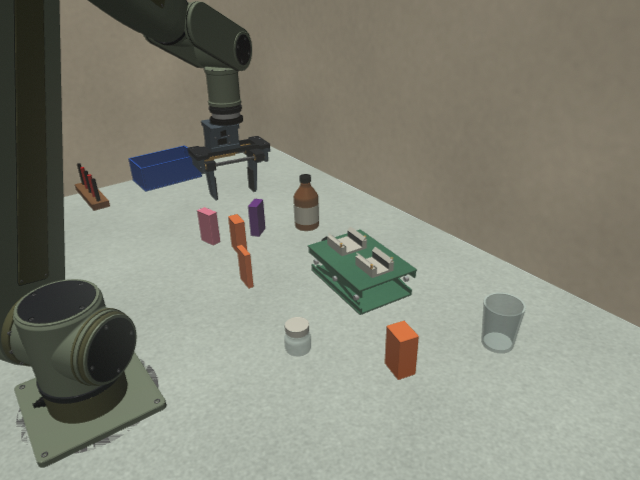

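View pics/c_cell.png

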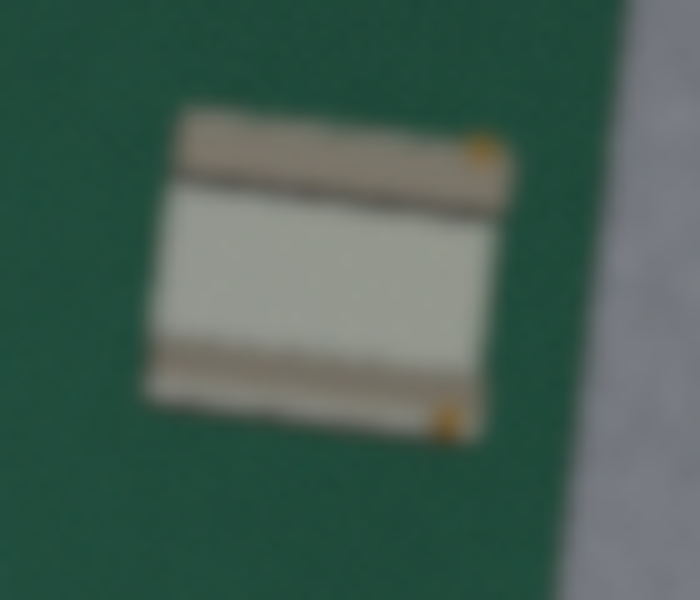

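The gripper is over the middle spacer (238,233), which is orange and stands between the pink (208,226) and purple (257,217) decoys. The fingers must stay clear of the purple one, so I narrow the opening to 60 mm before descending.

```bash
python3 -m handwheel '[[6,[0.2,0,0.2],0],[6,[0.2,2,0.2],0],[6,[0.2,4,0.2],0],[6,[0.2,4,0.2],0],[6,[0.2,4,0.2],0],[6,[0.2,4,0.2],0]]'
python3 - <<'E'
from h import *
go((461.1,297.2,50),-6.6)
print("ncell");quad("top",[(180,105),(518,143),(482,440),(145,402)],100,10,325,175)
print("floor");quad("top",[(170,182),(495,220),(477,365),(152,335)],76,10,325,175)
E
```

```text
time_s: 9.5
ee_pos: [462.7, 298.0, 120.9]
ee_rot: [-90.4, 0.9, -6.7]
force: [-0.2, -0.5, -0.3]
gripper_width: 60.3
at [462.7 298.  120.9] yaw -6.69 tilt 0.9998 t 9.5 w 60.3 F [-0.2 -0.5 -0.3] q [ 31.  21. 100.   0.  60.  38.]
shift cm [-0.03  7.09 -0.05] turn -0.09
ncell
[600.7 -64.9] lens [66.  58.4 65.6 58.4] ang [-95.1 174.1  84.9  -5.5]
floor
[603.  -65.2] lens [64.9 29.2 64.6 30.7] ang [-95.3 173.9  86.1  -5.5]
```

```bash
python3 -m handwheel '[[6,[0,3,0],0],[6,[0,6,0],0],[6,[0,7.1,0],0],[6,[0,7.1,0],0],[3,[0,7.1,0],0],[0,[0,7.1,0],0],[0,[0,7.1,0],0],[0,[0,7.1,0],0],[0,[0,7.1,0],0],[0,[0,7.1,0],0]]' 25; python3 -c "
from h import *
go((461.1,297.2,50),-6.6)
cv2.imwrite('pics/s6.png',vision.grab_frame('side')[120:300,130:370,::-1].repeat(3,0).repeat(3,1))"
```

```text
time_s: 10.5
ee_pos: [461.7, 297.8, 50.4]
ee_rot: [-90.4, 0.9, -6.7]
force: [-1.1, -0.8, 3.0]
gripper_width: 25.8
at [461.7 297.8  50.4] yaw -6.69 tilt 0.9999 t 10.5 w 25.8 F [-1.1 -0.8  3. ] q [ 31.  25. 105.   0.  51.  38.]
shift cm [-0.05  0.05 -0.06] turn -0.09
```

View pics/s6.png

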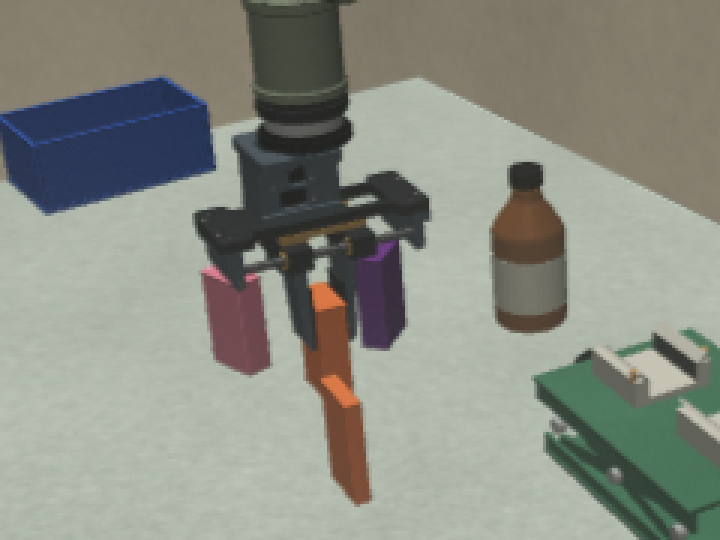

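Gripped at 25.8 mm, with the middle spacer between the fingers and the decoys untouched. I lift.

```bash
python3 -m handwheel '[[0,[0,-3,0],0],[0,[0,-7,0],0],[0,[0,-12,0],0],[0,[0,-17,0],0],[0,[0,-19,0],0],[0,[0,-19,0],0],[0,[0,-19,0],0],[0,[0,-19,0],0]]'; python3 -c "
from h import *
go((600.8,-65.1,240),-5.3)
"
```

```text
time_s: 11.35
ee_pos: [463.6, 298.1, 237.8]
ee_rot: [-90.6, 1.1, -6.7]
force: [-0.1, 0.3, -2.0]
gripper_width: 26.0
at [463.6 298.1 237.8] yaw -6.69 tilt 0.9998 t 11.35 w 26.0 F [-0.1  0.3 -2. ] q [31. 16. 90.  0. 76. 38.]
shift cm [ 17.85  -0.21 -34.47] turn -1.39
```

```bash
python3 -m handwheel '[[0,[17.8,-0.2,-34.5],-1.4],[0,[17.8,-0.2,-34.5],-1.4],[0,[17.8,-0.2,-34.5],-1.4],[0,[17.8,-0.2,-34.5],-1.4],[0,[17.8,-0.2,-34.5],-1.4],[0,[17.8,-0.2,-34.5],-1.4],[0,[17.8,-0.2,-34.5],-1.4],[0,[17.8,-0.2,-34.5],-1.4],[0,[17.8,-0.2,-34.5],-1.4],[0,[17.8,-0.2,-34.5],-1.4]]'; python3 -m handwheel '[[0,[0,0,0],0]]'; python3 -c "
from h import *
go((600.8,-65.1,160),-5.3)
"
```

```text
time_s: 12.35
ee_pos: [599.4, -65.8, 237.4]
ee_rot: [-90.5, 1.4, -5.4]
force: [-0.6, 0.7, -1.6]
gripper_width: 26.0
time_s: 12.45
ee_pos: [598.7, -64.8, 236.4]
ee_rot: [-90.5, 1.5, -5.4]
force: [0.6, 0.4, -1.5]
gripper_width: 25.8
at [598.7 -64.8 236.4] yaw -5.36 tilt 0.9996 t 12.45 w 25.8 F [ 0.6  0.4 -1.5] q [-7. 21. 83. -1. 78. -2.]
shift cm [0.41 7.63 0.06] turn -0.06
```

```bash
python3 -m handwheel '[[0,[0.5,3,0],0],[0,[0.5,6,0],0],[0,[0.5,7.4,0],0],[0,[0.5,7.4,0],0],[0,[0.5,7.4,0],0],[0,[0.5,7.4,0],0]]'
python3 - <<'E'
from h import *
go((602.1,-65.1,126.4),-5.3)
s=state();R=Ro.from_euler('xyz',s['ee_rot'],degrees=True).as_matrix()
b=s['ee_pos']+R[:,1]*50.4; print("bottom",b)
a=vision.grab_frame('side')[180:300,290:440,::-1];cv2.imwrite('pics/s7.png',cv2.resize(a,None,fx=5,fy=5,interpolation=2))
a=vision.grab_frame('top')[:,:,::-1];cv2.imwrite('pics/t7.png',cv2.resize(a[150:250,280:430],None,fx=5,fy=5,interpolation=2))
E
```

```text
time_s: 13.05
ee_pos: [602.4, -65.2, 163.6]
ee_rot: [-90.5, 1.4, -5.3]
force: [-0.3, 0.4, -1.3]
gripper_width: 25.9
at [602.4 -65.2 163.6] yaw -5.31 tilt 0.9997 t 13.05 w 25.9 F [-0.3  0.4 -1.3] q [-7. 24. 89. -1. 69. -1.]
shift cm [0.06 3.72 0.04] turn -0.01
bottom [601.13376894 -65.49760406 113.18164639]
```

View pics/s7.png

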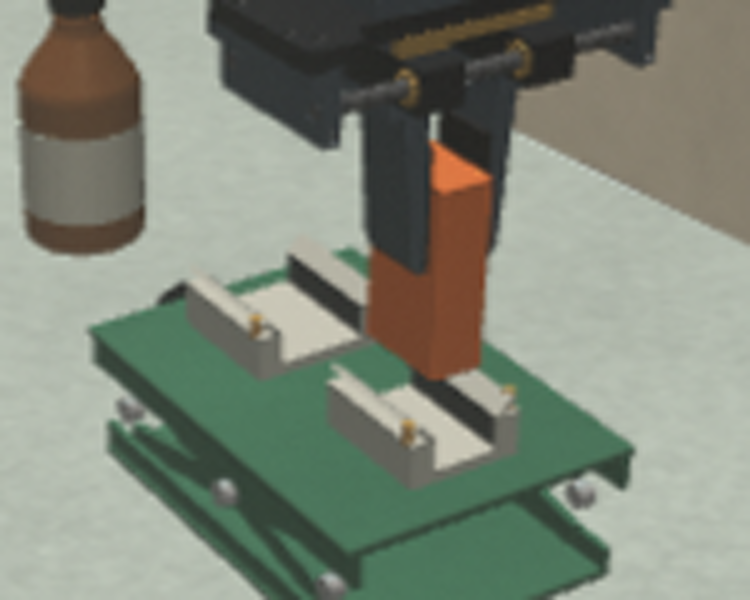

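View pics/t7.png

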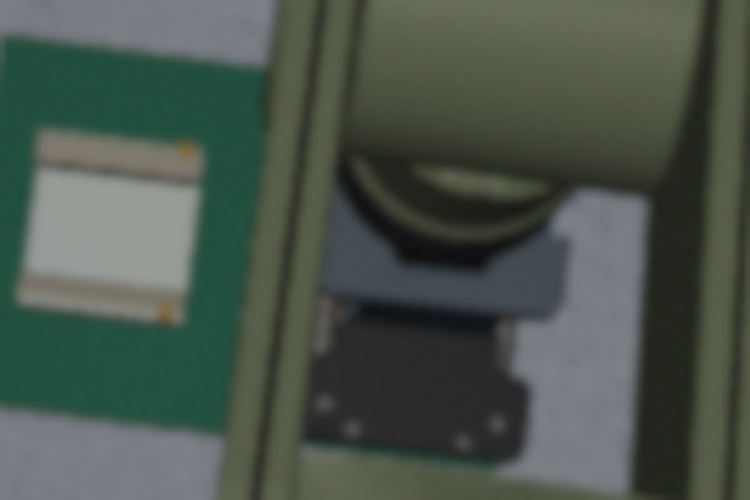

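Run:
```python
from h import *
def c(p): return (proj('side',p)-[290,180]+.5)*5-.5
yaw=np.radians(-5.3);Z=Ro.from_euler('z',yaw).as_matrix()
C=np.array([600.8,-65.1,0])
for l in [(-29,-32,100),(29,-32,100),(-29,32,100),(-16,-32,76),(16,-32,76)]: print("cell",l,c(C+Z@np.array(l)).round(0))
R=Ro.from_euler('y',1.4,degrees=True).as_matrix()@Z
B=np.array([601.1,-65.5,113.2])
for l in [(-13,-25,0),(13,-25,0),(-13,25,0),(13,-25,90),(-13,-25,90)]: print("sp",l,c(B+R@np.array(l)).round(0))
```

```text
cell (-29, -32, 100) [412. 435.]
cell (29, -32, 100) [523. 395.]
cell (-29, 32, 100) [326. 369.]
cell (-16, -32, 76) [436. 474.]
cell (16, -32, 76) [496. 452.]
sp (-13, -25, 0) [436. 389.]
sp (13, -25, 0) [485. 373.]
sp (-13, 25, 0) [367. 339.]
sp (13, -25, 90) [499. 180.]
sp (-13, -25, 90) [447. 195.]
```

The spacer's seen bottom corners at (432,378) and (480,366) agree with the prediction to about 2 px. It lines up with the gap, whose floor corners are near (433,470) and (497,450), so I insert.

```bash
python3 -m handwheel '[[0,[0,0.8,0],0],[0,[0,1.6,0],0],[0,[0,2.4,0],0],[0,[0,3.0,0],0],[0,[0,3.0,0],0],[0,[0,3.0,0],0]]'; python3 -c "
from h import *
go((602.1,-65.1,126.4),-5.3)"
```

```text
time_s: 13.75
ee_pos: [601.6, -65.7, 133.3]
ee_rot: [-90.5, 1.4, -5.3]
force: [0.0, -0.1, -0.6]
gripper_width: 25.6
at [601.6 -65.7 133.3] yaw -5.34 tilt 0.9997 t 13.75 w 25.6 F [ 0.  -0.1 -0.6] q [-7. 25. 91. -1. 65. -1.]
shift cm [0.06 0.69 0.07] turn -0.04
```

No contact, and the underside is about 7 mm above the floor inside the gap. I continue slowly.

```bash
python3 -m handwheel '[[0,[0,0.2,0],0],[0,[0,0.4,0],0],[0,[0,0.6,0],0],[0,[0,0.6,0],0]]'; python3 -m handwheel '[[0,[0,0.1,0],0],[0,[0,0.1,0],0]]'; python3 -c "
from h import *
go((602.1,-65.1,126.4),-5.3)"
```

```text
time_s: 14.15
ee_pos: [601.2, -65.7, 127.0]
ee_rot: [-90.5, 1.4, -5.3]
force: [1.0, -0.3, -2.5]
gripper_width: 26.3
time_s: 14.35
ee_pos: [601.4, -65.8, 126.5]
ee_rot: [-90.5, 1.4, -5.3]
force: [-0.4, 0.6, 0.9]
gripper_width: 25.8
at [601.4 -65.8 126.5] yaw -5.34 tilt 0.9997 t 14.35 w 25.8 F [-0.4  0.6  0.9] q [-7. 25. 92. -1. 64. -1.]
shift cm [0.06 0.01 0.07] turn -0.04
```

```bash
python3 -m handwheel '[[0,[0,0.1,0],0],[0,[0,0.1,0],0]]'; python3 -c "
from h import *
go((602.1,-65.1,126.4),-5.3)
a=vision.grab_frame('side')[180:300,290:440,::-1];cv2.imwrite('pics/s8.png',cv2.resize(a,None,fx=5,fy=5,interpolation=2))"
```

```text
time_s: 14.55
ee_pos: [601.4, -65.8, 126.5]
ee_rot: [-90.5, 1.4, -5.3]
force: [-1.7, -0.6, 4.6]
gripper_width: 25.8
at [601.4 -65.8 126.5] yaw -5.34 tilt 0.9997 t 14.55 w 25.8 F [-1.7 -0.6  4.6] q [-7. 25. 92. -1. 64. -1.]
shift cm [0.07 0.01 0.07] turn -0.04
```

View pics/s8.png

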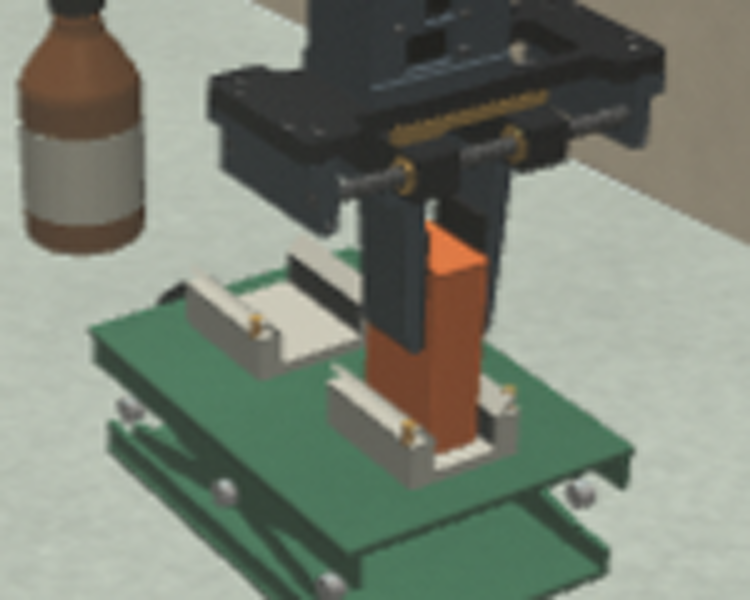

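Floor contact: 4.6 N at TCP z 126.5, against 126.4 expected. The spacer's foot is at (435,452)–(478,440) on the white floor between the plates. I release.

```bash
python3 -m handwheel '[[3,[0,0,0],0],[4,[0,0,0],0],[6,[0,0,0],0],[8,[0,0,0],0],[8,[0,0,0],0],[8,[0,0,0],0],[8,[0,0,0],0],[8,[0,0,0],0]]'; python3 -m handwheel '[[8,[-0.1,-3,0],0],[8,[-0.2,-7,0],0],[8,[-0.3,-12,0],0],[8,[-0.3,-14,0],0],[8,[-0.3,-14,0],0],[8,[-0.3,-14,0],0]]'; python3 -c "
from h import *
go((450,0,270),-5.3)
a=vision.grab_frame('side')[180:300,290:440,::-1];cv2.imwrite('pics/s9.png',cv2.resize(a,None,fx=5,fy=5,interpolation=2))"
```

```text
time_s: 15.4
ee_pos: [601.4, -65.8, 126.5]
ee_rot: [-90.5, 1.4, -5.3]
force: [-0.3, -1.4, 0.8]
gripper_width: 79.4
time_s: 16.0
ee_pos: [601.4, -64.6, 266.0]
ee_rot: [-90.5, 1.4, -5.3]
force: [0.1, 0.1, -0.7]
gripper_width: 80.4
at [601.4 -64.6 266. ] yaw -5.34 tilt 0.9997 t 16.0 w 80.4 F [ 0.1  0.1 -0.7] q [-7. 20. 79. -1. 82. -2.]
shift cm [-15.68  -0.06   5.02] turn -0.04
```

View pics/s9.png

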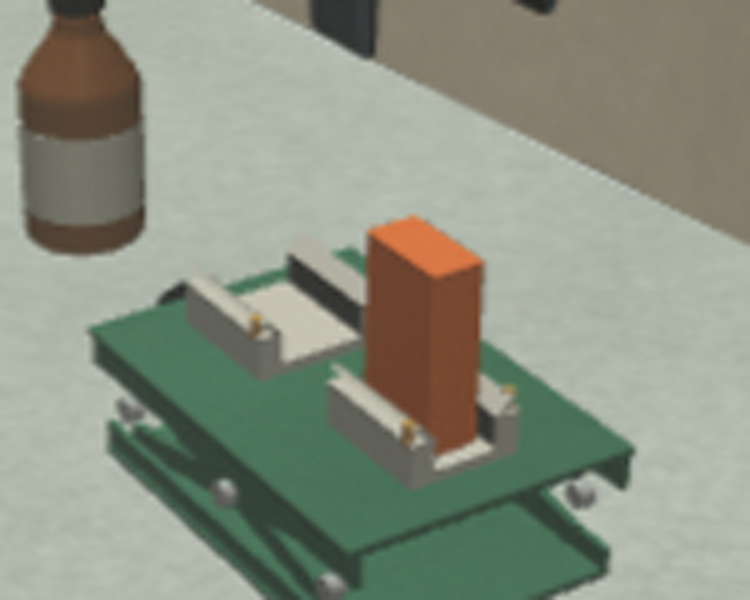

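The spacer stands upright in the cell, with its foot at (435,452). I back the arm off for a full check.

```bash
python3 -m handwheel '[[8,[-17,0,25],0],[8,[-17,0,25],0],[8,[-17,0,25],0],[8,[-17,0,25],0],[8,[-17,0,25],0],[8,[-17,0,25],0],[8,[-17,0,25],0],[8,[-17,0,25],0],[8,[-17,0,25],0]]'; python3 -c "
from h import *
cv2.imwrite('pics/s10.png',vision.grab_frame('side')[:,:,::-1])
a=vision.grab_frame('top')[:,:,::-1];cv2.imwrite('pics/t10.png',cv2.resize(a[150:310,120:400],None,fx=2.8,fy=2.8,interpolation=2))"
```

```text
time_s: 16.95
ee_pos: [455.0, 199.3, 266.2]
ee_rot: [-90.6, 1.6, -5.4]
force: [1.3, -0.1, 0.3]
gripper_width: 80.0
```

View pics/s10.png

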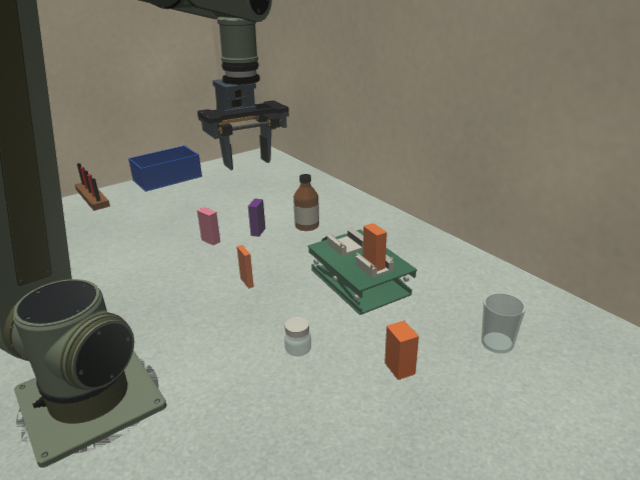

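View pics/t10.png

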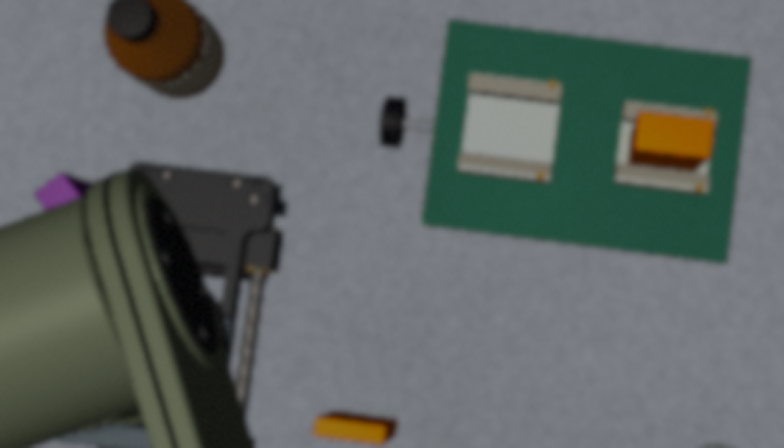

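The middle spacer is in the narrow cell, side (374,247), and the thin one stands on the bench at (245,266). Nothing else has moved. One quick number check on seating, then I hand in.

Run:
```python
from h import *
quad("top",[(640,110),(717,114),(713,158),(632,150)],166,2.8,120,150)
Z=Ro.from_euler('z',-5.3,degrees=True).as_matrix()
B=np.array([600.6,-65.8,76])
for l in [(-13,-25,0),(-13,-25,90),(13,-25,90),(-13,25,90)]: print(l,((proj('side',B+Z@np.array(l))-[290,180]+.5)*5-.5).round(0))
from workcell import job
job.job_done()
```

```text
[601.  -65.5] lens [50.1 28.9 52.8 26.7] ang [-91.6 175.8  85.7 -10.1]
(-13, -25, 0) [432. 465.]
(-13, -25, 90) [439. 279.]
(13, -25, 90) [490. 263.]
(-13, 25, 90) [369. 231.]
the job is handed in; nothing more can be done
```

The job is handed in at about 17 s of the 58 s allowed. I took the thin spacer out of the narrow cell and stood it on the bench at about (399, 150). Then I put the middle (26 mm) orange spacer into the same 32 mm gap.

- **Which cell:** the thin spacer stood in the cell measuring 58 mm over its lips, against 70 mm for the other. That makes it the narrow one.
- **Seating:** the push down stopped against the floor at 4.6 N, with the tool at z 126.5 against 126.4 expected. After release the spacer's top corners in the side picture lay within a few enlarged pixels (about 1–2 real ones) of where a fully seated spacer's would be. In the top view its centre is (601.0, −65.5), against a cell centre of (600.8, −65.1).
- **Disagreements:** the seen foot corner was a couple of pixels off its predicted position. The tool also drifted to about 1.4° of tilt over the run. The spacer looked upright after release.

The last pictures show the thick spacer, both decoys, the bottle, the beaker and the jar where they were, and the arm touching nothing.

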